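# Load the sleeve clamping fixture and lock its fork slide

### The job

Load the clamping fixture with the loose green sleeves, two to four, that stand along the front of the bench: unlock its latch, pull the fork slide out and lay it flat on the bench where it will not slide off, then stand every sleeve in a bore of its own, collar up and seated on the bottom. Slide the fork back into its grooves over the sleeves until it is fully home, and turn the latch shut behind it. Leave the marker and the gauge plate where they are.

Things in the scene. Friction and masses are not known exactly. Their poses are not given: they have to be found in the camera images.
- fixture: Sleeve clamping fixture, fixed to the bench: aluminium block 108 (x) by 118 (y) mm, top face 63 mm high, with 10 mm high foot lugs out to x = +-76 mm and dark steel cheeks along both sides. Origin on the bench, at the block's middle. x points from the open entry end (latch; toward the robot) to the closed end, y left, z up. Between the cheeks nothing stands above the block's face.
- groove_mouth (a point): Middle of the fork grooves' mouth: fixture x = -30 mm, midline, z = 104 mm (ledge top). Each cheek (y 44 to 59 mm either side) is a flat ledge at z 104 mm from x = -72 mm on; from x = -30 mm it becomes a groove 9 mm high under a lip (top z 119 mm). 104 mm between the groove walls, flared lead-in x = -45 to -30 mm, end stops at x = +48 mm. Axes as the fixture's.
- bore1 (a point): Centre of the mouth of the entry end, right bore in the block's top face (63 mm high): round, upright, blind, 17.2 mm wide with a 2 mm chamfer, 55 mm deep (bottom 8 mm above the bench). A seated sleeve's top is 102 mm above the bench. Bores are 48 mm apart along the fixture's x, 44 mm along y. Axes as the fixture's.
- bore2 (a point): Centre of the mouth of the entry end, left bore in the block's top face (63 mm high): round, upright, blind, 17.2 mm wide with a 2 mm chamfer, 55 mm deep (bottom 8 mm above the bench). A seated sleeve's top is 102 mm above the bench. Bores are 48 mm apart along the fixture's x, 44 mm along y. Axes as the fixture's.
- bore3 (a point): Centre of the mouth of the closed end, right bore in the block's top face (63 mm high): round, upright, blind, 17.2 mm wide with a 2 mm chamfer, 55 mm deep (bottom 8 mm above the bench). A seated sleeve's top is 102 mm above the bench. Bores are 48 mm apart along the fixture's x, 44 mm along y. Axes as the fixture's.
- bore4 (a point): Centre of the mouth of the closed end, left bore in the block's top face (63 mm high): round, upright, blind, 17.2 mm wide with a 2 mm chamfer, 55 mm deep (bottom 8 mm above the bench). A seated sleeve's top is 102 mm above the bench. Bores are 48 mm apart along the fixture's x, 44 mm along y. Axes as the fixture's.
- fork_home (a point): Where the fork's origin lies when the fork is fully home in the grooves: fixture x = -79 mm, midline, z = 104 mm. Axes as the fixture's. (The bench's front edge runs along y at x = 0.36 m before the robot; large trays 0.17 m high stand to the right of the fixture from x = 0.50 m on and to its left from x = 0.43 m on, with y from 0.05 to 0.33 m free between them.)
- latch (a joint): Cam latch on the right corner of the entry end, upright axis, rad. 0 = open: tongue points away from the block (fixture -x, within 10 degrees), clear of the fork. Grows clockwise seen from above; 1.40 = shut: tongue straight across behind the fork's wide part, so the fork cannot come out. End stop 1.45. Stays where left (friction 0.06 N m).
- latch_grip (a point): Middle of the latch's black bar knob, on the turning axis, 128 mm above the bench (fixture x = -60, y = -68 mm). Bar 46 mm long, 12 mm thick, z 112 to 144 mm, in line with the tongue below it. The point turns with the knob; its axes are the fixture's at joint 0, and bar and tongue point 2.97 rad counter-clockwise from its x.
- latch_tongue (a point): Point near the tip of the latch's steel tongue, 27 mm from the turning axis; tongue 10 mm wide, z 104.5 to 110.5 mm.
- fork: Fork slide: loose flat steel comb plate, 6 mm thick, 100 mm wide, 147 mm long, 0.16 kg, three tines. Black upright grip 36 (x) by 12 (y) mm, z 6 to 41 mm, on a 34 mm wide tail. Origin on the underside below the grip's middle; x to the tine tips (+126 mm; tail end -21 mm, the wide part starts at +27 mm). Two 11 mm slots pass over the sleeves' mouths, not their rims. Starts home, latched.
- sleeve_1: Green tube sleeve with a thicker collar at the top, standing on the bench: 94 mm long, 15.6 mm thick (collar 17 mm), 14 g. Origin at the centre of its lower end, z up along it. Two to four of the four sleeves are present.
- sleeve_2: Green tube sleeve with a thicker collar at the top, standing on the bench: 94 mm long, 15.6 mm thick (collar 17 mm), 14 g. Origin at the centre of its lower end, z up along it. Two to four of the four sleeves are present.
- sleeve_3: Green tube sleeve with a thicker collar at the top, standing on the bench: 94 mm long, 15.6 mm thick (collar 17 mm), 14 g. Origin at the centre of its lower end, z up along it. Two to four of the four sleeves are present.
- sleeve_4: Green tube sleeve with a thicker collar at the top, standing on the bench: 94 mm long, 15.6 mm thick (collar 17 mm), 14 g. Origin at the centre of its lower end, z up along it. Two to four of the four sleeves are present.
- marker: Bystander: white marker pen with black cap lying along the front of the right-hand tray, 135 mm long, 17 mm thick.
- gauge_plate: Bystander: grey go / no-go plate gauge, 50 by 90 by 11 mm, lying at the right end of the bench's front.

How it is judged:
By the outcome, as a careful person would: the job done as asked, in the order asked, and still so for the second after the job is handed in, with the robot touching nothing.
Of sleeve_1, sleeve_2, sleeve_3, sleeve_4 only 2 to 4 are there at a start; the rules pass over those that are not, and their reading is None.
At some moment in a run one of fork may be knocked a few centimetres aside while the robot is not near it.
It also fails if it takes over 210 s, if anything falls off the work surface, if the arm or the gripper's body presses on something with over 40 N, if the wrist force passes 120 N, or if a joint passes its speed limit or range.

### The arm

A 6-joint arm with a two-finger parallel gripper is mounted at the origin on a cart in front of the work surface, level with it; the furniture and walls round the work are solid. World frame = base frame: x ahead of the robot, y to its left, z up, the work surface at z = 0. Lengths are in m, angles in rad, forces in N, time in s.
With the tool pointing down it reaches from about 0.3 to 0.875 m from the base axis. Payload 4.2 kg.
Tool frame: the origin (TCP) lies on the centre line of the jaws, within the pads' length; the fingertips stand 14 mm ahead of it and the grasp point (between the pads) lies 5 mm behind it (tip_extent is the distance from the TCP to the fingertips, in m); z points along the fingers, y is the line along which they close (so a half turn about z gives the same grasp; the last joint's range is limited). The gripper opens to 85 mm and grips with 20 to 120 N. Pads are 22 mm wide; open, the fingers measure 114 mm over their backs; the gripper's body (76 mm by 85 mm) begins 54 mm behind the grasp point. The pads swing forward as they close: fully open they stand 13 mm farther back than shut.
Start: joints at [1.272, 0.32, 1.565, -0, 1.257, -0.02], TCP at [0.158, 0.553, 0.245] pointing down, gripper open.
Joint ranges: [-3.11, 3.11], [-0.84, 2.01], [0.21, 2.61], [-1.34, 4.49], [0.05, 2.63], [-2.56, 2.56]. Speed limits (rad/s): [2.57, 2.57, 3.14, 3.14, 3.14, 3.14].

### API

Orientations are given as a unit quaternion [x, y, z, w].
In Python, from cell import goto, move_l, move_joints, set_gripper, hold, solve_ik, camera, camera_model, Unreachable, finish_job, get_t, get_joint_pos, get_dq, get_tau, get_position, get_ee_rot, get_ft_force, get_wrist_torque, get_grip_width, get_grip_force, tip_extent gives the robot as it stands. Calls block until the motion is done:
- goto(position, orientation): joint-space move of the TCP to a pose.
- move_l(position, ori=None, rate=0.15, stop_force=None): straight line of the TCP; ori=None keeps the orientation; rate is the mean speed in m/s. With stop_force (N) it stops when the force on the tool has changed by that much, and returns True; else False.
- move_joints(angles): joint-space move.
- set_gripper(opening, strength=None): finger opening in m; strength is the grip in N (None keeps the last); returns when the fingers have stopped.
- hold(seconds).
- solve_ik(position, orientation): joint angles nearest the present ones, or None.
- camera(name): name is "scene" or "top" or "wrist"; returns the picture (480x640x3 uint8, red, green, blue); there is no depth.
- camera_model(name): a dict with "intrinsics" (3x3 intrinsics, pixels), "camera_from_world" (4x4, takes a point from world to camera coordinates). Camera axes: x right, y up, looking along -z (the intrinsics and any distortion apply to the point x, -y, -z); pixel columns grow to the right and rows downward; lengths in m; the calibration is good to about 2 mm. The wrist camera is an equidistant fisheye: a pixel r from the principal point sees the ray r / f radians off the axis. A picture is of the moment at which its call begins: read the wrist's pose just before it. camera_model takes no time and is no camera call; for the wrist camera it gives the pose at the moment of the call.
A pose or a line that the arm cannot do raises Unreachable and nothing moves.
- finish_job(): hands the job in; it is judged then, once.
Readings, each from a call of its own:
- get_t(): time.
- get_joint_pos(): joint angles.
- get_dq(): joint speeds.
- get_tau(): joint torques, N m.
- get_position(): TCP position.
- get_ee_rot(): TCP orientation.
- get_ft_force(): force on the tool from outside, world axes, zero at the start.
- get_wrist_torque(): the same for the moment, N m.
- get_grip_width(): finger opening in m.
- get_grip_force(): force on a finger pad.
Only numpy, scipy, OpenCV 4.12 (cv2) and the standard library are available. Lean on these libraries where they do the work, as an engineer would, in place of code of your own. Each camera call takes 0.05 s, during which the arm holds its last target. There are 200 camera calls.

## Working session

There is one attempt and no reset: what is moved stays moved. The work goes in short steps, each a Python script; the robot and the scene stay as the last script left them, time stands still between calls to the robot, and variables do not carry over. Pictures are saved under pics/ and viewed, at most 14 in all, crops included, and the job is handed in when it is done.

```bash
ls; mkdir -p pics
python3 - <<'E'
from cell import *
import cv2, numpy as np
for n in ("scene","top","wrist"):
    m=camera_model(n); print(n,m); im=camera(n); cv2.imwrite(f"pics/{n}0.png",im[:,:,::-1])
print(get_t(),get_position(),get_ee_rot(),tip_extent)
E
```

```text
pics
scene {'intrinsics': array([[621.67087158,   0.        , 327.29958083],
       [  0.        , 621.67087158, 241.36483091],
       [  0.        ,   0.        ,   1.        ]]), 'camera_from_world': array([[ 0.90659621, -0.42199599,  0.00164461, -0.48639107],
       [ 0.26861719,  0.58008139,  0.7689931 , -0.15970539],
       [-0.32546601, -0.69672446,  0.63925496, -1.59911952],
       [ 0.        ,  0.        ,  0.        ,  1.        ]])}
top {'intrinsics': array([[562.74510235,   0.        , 322.39313464],
       [  0.        , 562.74510235, 237.39067849],
       [  0.        ,   0.        ,   1.        ]]), 'camera_from_world': array([[-0.01227512, -0.99958232, -0.02616302, -0.04430381],
       [ 0.98566628, -0.01649879,  0.16789808, -0.53789975],
       [-0.16825961, -0.02372704,  0.98545712, -1.24361831],
       [ 0.        ,  0.        ,  0.        ,  1.        ]])}
wrist {'intrinsics': array([[371.64829954,   0.        , 319.86255026],
       [  0.        , 371.64829954, 244.91926731],
       [  0.        ,   0.        ,   1.        ]]), 'camera_from_world': array([[ 0.27511724,  0.96140778, -0.0023644 , -0.57427539],
       [-0.92152504,  0.26300175, -0.28569509,  0.03737385],
       [-0.27404764,  0.0807785 ,  0.95831765, -0.37896571],
       [ 0.        ,  0.        ,  0.        ,  1.        ]])}
0.15 [0.15816495 0.55249208 0.24469991] [ 1.38953775e-01  9.90298666e-01 -6.26400764e-04 -8.86395631e-05] 0.014
```

View pics/top0.png

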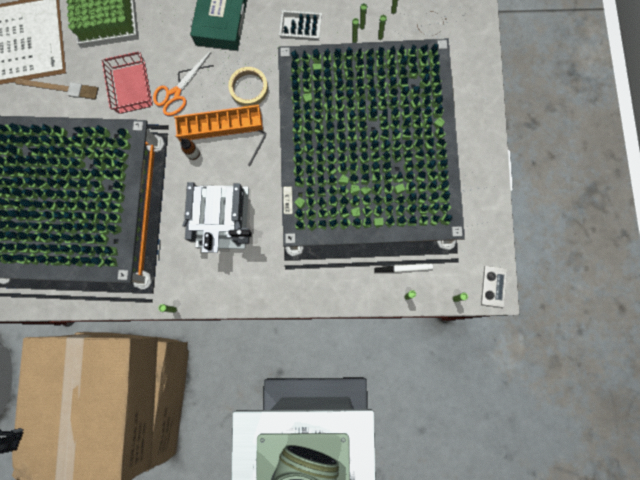

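View pics/scene0.png

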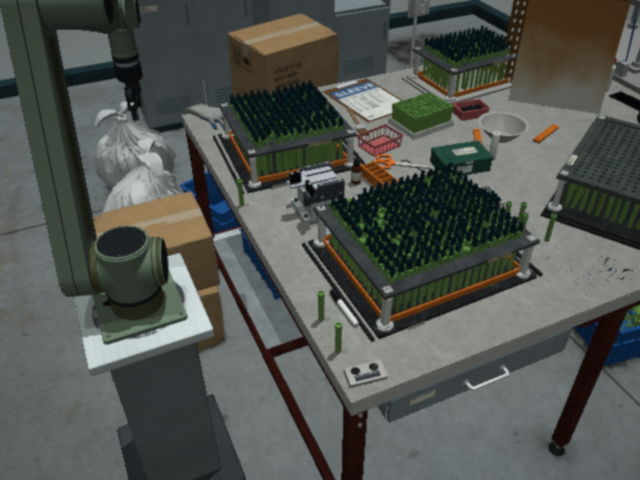

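The top view shows the fixture at about (218,218), with the latch at lower left (205,240). There are three sleeves along the front, at about (164,309), (410,294) and (460,296). The marker is at (405,268) and the gauge plate at (493,286). The scene view agrees: sleeves at (240,190), (320,305) and (338,338), and the fixture at (318,185). Next I'll get rough positions and take close wrist views.

```bash
cat > h.py <<'E'
from cell import *
import cv2, numpy as np
from scipy.spatial.transform import Rotation as R
from scipy.optimize import least_squares
def ray(m,uv,fish):
    K=m["intrinsics"];T=m["camera_from_world"]
    d=(np.array(uv,float)-K[:2,2])/[K[0,0],K[1,1]]
    if fish:
        r=np.hypot(*d);s=np.sin(r)/r if r>1e-9 else 1;v=np.array([d[0]*s,-d[1]*s,-np.cos(r)])
    else: v=np.array([d[0],-d[1],-1]);
    v=T[:3,:3].T@v
    return -T[:3,:3].T@T[:3,3], v/np.linalg.norm(v)
def onz(m,uv,z,fish=False):
    c,v=ray(m,uv,fish);return c+v*(z-c[2])/v[2]
def proj(m,P,fish):
    K=m["intrinsics"];T=m["camera_from_world"];p=np.atleast_2d(P)@T[:3,:3].T+T[:3,3]
    x,y,z=p[:,0],-p[:,1],-p[:,2]
    if fish:
        q=np.hypot(x,y);s=np.arctan2(q,z)/np.maximum(q,1e-9)
    else: s=1/z
    return np.c_[K[0,0]*x*s+K[0,2],K[1,1]*y*s+K[1,2]]
def tri(rays):
    A=0;b=0
    for c,v in rays:
        M=np.eye(3)-np.outer(v,v);A=A+M;b=b+M@c
    p=np.linalg.solve(A,b);return p,max(np.linalg.norm((np.eye(3)-np.outer(v,v))@(p-c)) for c,v in rays)
def q(a):  # tool down, tool y axis (closing line) at world angle a+90deg
    return (R.from_euler('z',a)*R.from_quat([1,0,0,0])).as_quat()
def snap(name,cam="wrist"):
    import pickle
    m=camera_model(cam);im=camera(cam);cv2.imwrite(f"pics/{name}.png",im[:,:,::-1]);pickle.dump(m,open(f"pics/{name}.pkl","wb"));return m,im
E
python3 - <<'E'
from h import *
t=camera_model("top");s=camera_model("scene")
for a,b in [((164,307),(240,181)),((409,293),(320,293)),((461,295),(338,326))]:
    print(tri([ray(t,a,0),ray(s,b,0)]))
print("knobs",onz(t,(207,240),.128),"fix",onz(t,(218,215),.1),onz(t,(190,190),.1),onz(t,(240,186),.1))
m=camera_model("wrist");T=np.linalg.inv(m["camera_from_world"]);Rt=R.from_quat(get_ee_rot()).as_matrix()
print("cam in tool",Rt.T@(T[:3,3]-get_position()),"\n",Rt.T@T[:3,:3])
for a in (-np.pi/2,0,np.pi/2,np.pi):
  print(a,solve_ik([.45,.19,.35],q(a)))
E
```

```text
(array([0.38232908, 0.29404116, 0.08862592]), np.float64(0.0008571914746910224))
(array([ 0.40493311, -0.23988305,  0.08404973]), np.float64(0.00018370750492503914))
(array([ 0.39920304, -0.35269227,  0.08078997]), np.float64(0.00015219136948023905))
knobs [0.52147632 0.19410745 0.128     ] fix [0.58200303 0.17737573 0.1       ] [0.64025515 0.24140702 0.1       ] [0.64731681 0.12923721 0.1       ]
cam in tool [ 0.07251317  0.00033931 -0.12790191] 
 [[ 9.73085026e-05  9.58318422e-01  2.85702278e-01]
 [ 9.99999637e-01 -3.35080318e-04  7.83351030e-04]
 [ 8.46432933e-04  2.85702098e-01 -9.58318107e-01]]
-1.5707963267948966 None
0 [ 3.75970274e-01  1.30410638e-01  1.55512280e+00 -4.44089210e-16
  1.45605921e+00  1.94676660e+00]
1.5707963267948966 [ 3.75970274e-01  1.30410638e-01  1.55512280e+00 -4.44089210e-16
  1.45605921e+00  3.75970274e-01]
3.141592653589793 [ 3.75970274e-01  1.30410638e-01  1.55512280e+00 -4.44089210e-16
  1.45605921e+00 -1.19482605e+00]
```

Run:
```python
from h import *
goto([.49,.21,.28],q(np.pi)); print(get_t()); snap("f1")
goto([.57,.13,.28],q(np.pi)); print(get_t()); snap("f2")
a=cv2.imread("pics/f1.png");b=cv2.imread("pics/f2.png")
cv2.imwrite("pics/f1c.png",cv2.resize(a[60:460,120:620],None,fx=1.6,fy=1.5))
```

```text
1.8917
2.4667
```

View pics/f1.png

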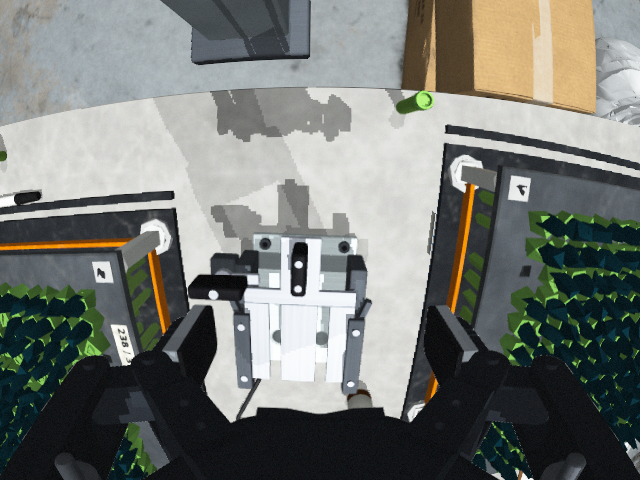

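View pics/f2.png

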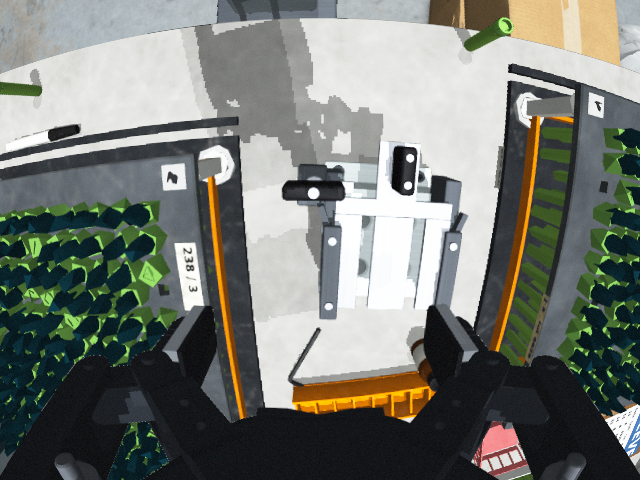

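f1 and f2 show the fixture from two places, with the robot side at the top of the picture. In f1 the grip dots are at about (298,264) and (299,288), the latch knob is at (219,289), and the cheek screws are at (241,327), (244,379), (355,333) and (349,384). In f2 the matching points are (409,159), (408,185), (313,193), (332,241), (328,306), (453,246) and (444,?). I'll refine the dot centroids and fit the pose.

```bash
python3 - <<'E'
from h import *
import pickle
D={"g1":((298,264),(409,159)),"g2":((299,288),(408,185)),"knob":((219,289),(313,193)),"s1":((241,327),(332,241)),"s2":((244,379),(328,306)),"s3":((355,333),(453,246))}
ms=[pickle.load(open(f"pics/f{i}.pkl","rb")) for i in (1,2)]
im=[cv2.cvtColor(cv2.imread(f"pics/f{i}.png"),6).astype(float) for i in (1,2)]
P={}
for k,v in D.items():
    c=[]
    for g,(x,y) in zip(im,v):
        for _ in range(3):
            xi,yi=int(round(x)),int(round(y));w=g[yi-6:yi+7,xi-6:xi+7];w=np.clip(w-(w.min()+w.max())/2,0,None)
            Y,X=np.mgrid[yi-6:yi+7,xi-6:xi+7];x,y=(w*X).sum()/w.sum(),(w*Y).sum()/w.sum()
        c.append((x,y))
    p,e=tri([ray(m,u,1) for m,u in zip(ms,c)]);P[k]=p;print(k,np.round(c,1).tolist(),p.round(4),round(e*1e3,2))
g=(P["g1"]+P["g2"])/2
F={"g":(-.079,0),"k":(-.06,-.068)}
d=P["knob"]-g; yaw=np.arctan2(d[1],d[0])-np.arctan2(-.068,.019);print("yaw from knob-grip",yaw,"grip",np.arctan2(*(P["g2"]-P["g1"])[1::-1]),"cheek",np.arctan2(*(P["s2"]-P["s1"])[1::-1]),"len",np.hypot(*d[:2]),"exp",np.hypot(.019,.068))
E
python3 - <<'E'
import cv2
a=cv2.imread("pics/f1.png");b=cv2.imread("pics/f2.png")
import numpy as np
cv2.imwrite("pics/z1.png",np.hstack([cv2.resize(a[225:405,180:380],None,fx=2,fy=2.4),cv2.resize(b[130:330,275:475],None,fx=2,fy=2.16)]))
E
```

```text
g1 [[298.3, 264.2], [409.8, 157.7]] [0.5109 0.1946 0.1444] 0.04
g2 [[297.7, 288.7], [407.8, 185.3]] [0.5309 0.1938 0.1445] 0.01
knob [[212.8, 295.8], [313.0, 192.9]] [0.5372 0.1256 0.1461] 0.36
s1 [[240.6, 327.3], [331.8, 241.2]] [0.5801 0.1398 0.1198] 0.06
s2 [[243.8, 378.6], [328.4, 306.1]] [0.6377 0.1374 0.1204] 0.04
s3 [[355.7, 332.8], [453.2, 246.6]] [0.5848 0.2428 0.1196] 0.0
yaw from knob-grip -0.03871208630499878 grip -0.04103529012005915 cheek -0.04214604879674036 len 0.07053116239373054 exp 0.07060453243241542
```

View pics/z1.png

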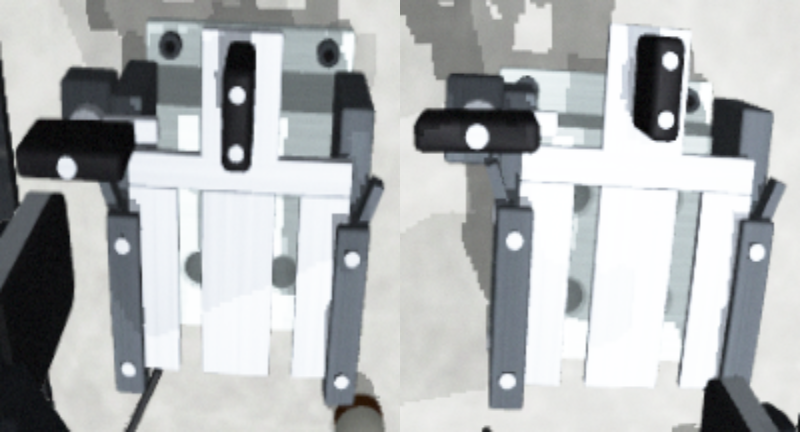

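z1 shows the fork home, with the latch bar at (66,167) lying straight across, so it is shut. All the pose cues agree: yaw is about -0.043, the fork origin is at (0.521, 0.194), and the fixture origin is at about (0.5998, 0.1908). I'll unlock the latch now.

```bash
cat >> h.py <<'E'
YAW=-.043; FO=np.array([.5998,.1908])
def fx(x,y): c,s=np.cos(YAW),np.sin(YAW);return FO+[c*x-s*y,s*x+c*y]
def st(tag=""): print(tag,"t",round(get_t(),2),"p",get_position().round(4),"f",get_ft_force().round(1),"w",round(get_grip_width(),4))
pi=np.pi
E
python3 - <<'E'
from h import *
p=[*fx(-.06,-.068)]
a0=pi/2+YAW
set_gripper(.03,35)
goto(p+[.20],q(a0)); st()
print(move_l(p+[.136],rate=.08,stop_force=8)); st("down")
set_gripper(0.0,35); st("gripped")
for d in np.linspace(0,1.40,6)[1:]:
    goto(p+[.136],q(a0+d)); print(get_wrist_torque().round(2))
st("turned")
set_gripper(.03); move_l(p+[.22],rate=.15); st()
goto([.45,.20,.30],q(pi)); snap("l1")
E
```

```text
t 4.53 p [0.5372 0.1255 0.2002] f [ 1.1  0.1 -0.3] w 0.0301
False
down t 5.47 p [0.5374 0.1255 0.1365] f [-0.6  0.1  0.2] w 0.0297
gripped t 5.77 p [0.5371 0.1256 0.1368] f [-1.2  0.5  2.7] w 0.0108
[0.04 0.27 0.08]
[0.11 0.39 0.04]
[0.   0.42 0.07]
[-0.02  0.45  0.04]
[-0.08  0.47 -0.05]
turned t 7.64 p [0.5367 0.1253 0.1367] f [-2.  -0.8  5.9] w 0.0116
 t 8.68 p [0.5364 0.1253 0.2192] f [-0.7 -0.4 -0.5] w 0.0301
```

View pics/l1.png

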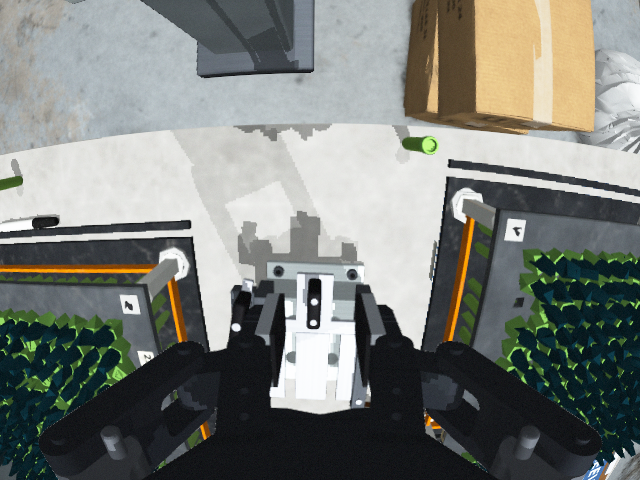

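l1 shows the latch bar at about (240,305), now lying along the fixture's x axis, so it is open. The fork is still home, with its grip at (314,300). Next I'll pull the fork and lay it down.

Run:
```python
from h import *
p=np.array([*fx(-.079,0)]); a=pi+YAW
set_gripper(.04,40)
goto([*p,.19],q(a)); print(move_l([*p,.131],rate=.08,stop_force=8)); st("down")
set_gripper(0,45); st("grip")
e=np.array([*fx(-.175,0)])
print(move_l([*e,.132],rate=.06,stop_force=25)); st("out")
move_l([*e,.22],rate=.12); st("up"); snap("o1")
goto([.44,.15,.22],q(pi/2)); st("turn")
move_l([.44,.15,.04],rate=.12)
print(move_l([.44,.15,.024],rate=.02,stop_force=4)); st("laid")
set_gripper(.04); move_l([.44,.15,.12],rate=.15)
goto([.36,-.23,.28],q(pi)); snap("s1"); goto([.33,-.29,.28],q(pi)); snap("s2"); st()
```

```text
False
down t 11.07 p [0.5213 0.1944 0.1315] f [ 0.9 -0.1 -0. ] w 0.0396
grip t 11.43 p [0.5212 0.1942 0.1316] f [-0.7 -0.6  2.9] w 0.0111
False
out t 13.18 p [0.4246 0.1982 0.1317] f [-0.3  1.2  0.1] w 0.0113
up t 14.07 p [0.4244 0.1981 0.2192] f [-0.5  0.5 -1.9] w 0.0112
turn t 15.4 p [0.4399 0.1501 0.2198] f [-0.1 -0.4 -2.2] w 0.0116
True
laid t 17.67 p [0.4399 0.15   0.0276] f [-0.7 -0.4  4.2] w 0.0108
 t 21.42 p [ 0.33   -0.2898  0.2798] f [ 1.  -0.2  0.1] w 0.0399
```

View pics/s1.png

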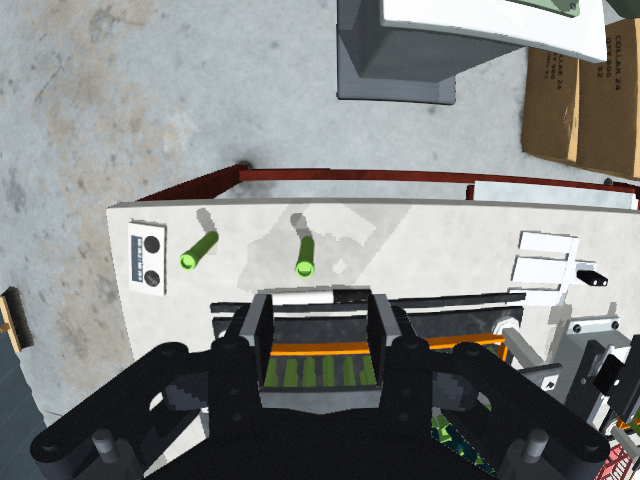

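View pics/s2.png

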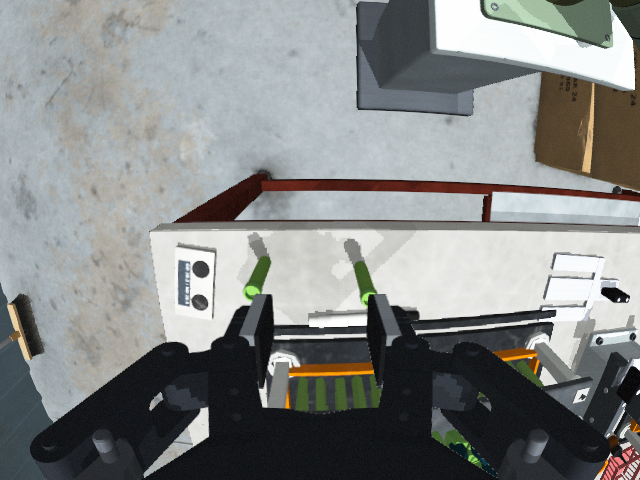

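s1 and s2 show two sleeves, with tops at about (188,262) and (305,268) in s1 and (252,291) and (367,295) in s2. The fork lies flat at right in s1, around (545,258), with its grip at (592,280). I'll refine the rim centres. Sleeve 1 comes from f1 (424,100), f2 (504,27) and l1 (429,145).

```bash
cat > sl.py <<'E'
from h import *
import pickle
def rim(name,uv,dbg=None):
    im=cv2.imread(f"pics/{name}.png");h=cv2.cvtColor(im,cv2.COLOR_BGR2HSV)
    x,y=uv;r=16;b=h[y-r:y+r,x-r:x+r]
    g=(b[...,0]>40)&(b[...,0]<75)&(b[...,1]>110)
    t=g&(b[...,2]>(190))
    n,l,s,c=cv2.connectedComponentsWithStats(t.astype(np.uint8))
    i=1+np.argmax(s[1:,4]);Y,X=np.where(l==i)
    hull=cv2.convexHull(np.c_[X,Y].astype(np.int32));M=cv2.moments(hull)
    if dbg is not None: dbg.append(cv2.resize(np.hstack([im[y-r:y+r,x-r:x+r],np.where((l==i)[...,None],im[y-r:y+r,x-r:x+r],0)]),None,fx=6,fy=6,interpolation=0))
    return (M["m10"]/M["m00"]+x-r,M["m01"]/M["m00"]+y-r),s[i,4]
E
python3 - <<'E'
from sl import *
d=[]
for k,v in {1:[("f1",(424,100)),("f2",(504,27)),("l1",(429,145))],2:[("s1",(305,268)),("s2",(367,295))],3:[("s1",(188,262)),("s2",(252,291))]}.items():
    rs=[]
    for n,uv in v:
        c,a=rim(n,uv,d);print(n,np.round(c,1),a);rs.append(ray(pickle.load(open(f"pics/{n}.pkl","rb")),c,1))
    p,e=tri(rs);print(k,p.round(4),round(e*1e3,2),[ (r[0]+r[1]*(.094-r[0][2])/r[1][2])[:2].round(4) for r in rs])
d=[cv2.resize(x,(384,140)) for x in d]+[np.zeros((140,384,3),np.uint8)]
cv2.imwrite("pics/rims.png",np.vstack([np.hstack(d[i:i+2]) for i in (0,2,4,6)]))
E
```

```text
f1 [424.5  99.5] 193
f2 [505.6  25. ] 121
l1 [429.6 144.8] 170
1 [0.3816 0.2999 0.0921] 0.23 [array([0.3818, 0.2995]), array([0.3824, 0.2991]), array([0.3815, 0.2992])]
s1 [304.3 269.3] 154
s2 [366.6 298. ] 58
2 [ 0.4103 -0.2444  0.0768] 0.08 [array([ 0.4038, -0.2436]), array([ 0.4024, -0.2468])]
s1 [186.8 262. ] 138
s2 [250.7 292.4] 114
3 [ 0.3995 -0.356   0.0882] 0.14 [array([ 0.3976, -0.3538]), array([ 0.3968, -0.3548])]
```

View pics/rims.png

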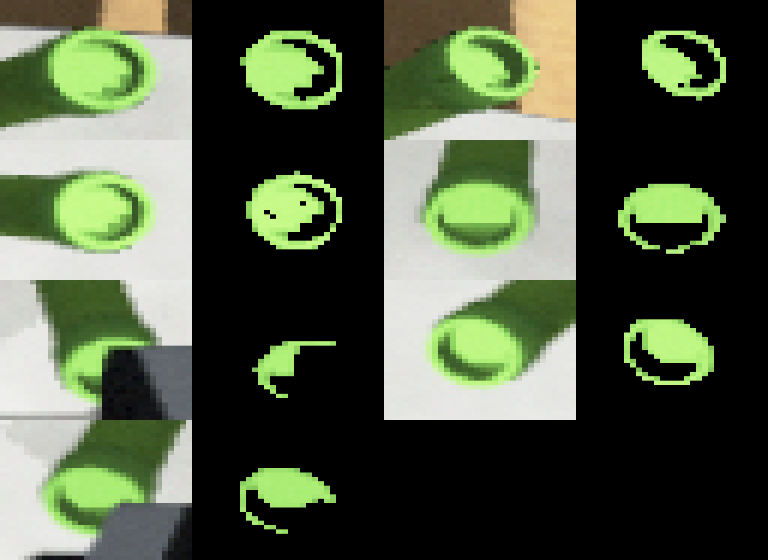

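In s2 the finger clips the rims of sleeves 2 and 3, so those estimates are poor. I'll re-measure each sleeve just before its grasp, from two clean wrist poses. First I'll check the bores and locate the two right-hand sleeves again.

```bash
cat >> sl.py <<'E'
def locate(k,xy):
    rs=[];v=[]
    for i,(dx,dz) in enumerate([(-.045,.30),(-.02,.26)]):
        goto([xy[0]+dx,xy[1],dz],q(pi));m,_=snap(f"k{k}{i}_{int(get_t()*10)}")
        n=f"k{k}{i}_{int(round((get_t()-.05)*10))}"
        import glob,os;n=os.path.basename(max(glob.glob(f"pics/k{k}{i}_*.png"),key=os.path.getmtime))[:-4]
        uv=proj(m,[*xy,.094],1)[0];c,a=rim(n,tuple(int(round(u)) for u in uv));r=ray(m,c,1);rs.append(r)
        v.append((r[0]+r[1]*(.094-r[0][2])/r[1][2])[:2])
        print(n,uv.round(1),np.round(c,1),a,v[-1].round(4))
    p,e=tri(rs);print("tri",p.round(4),e);return np.mean(v,0),p
E
python3 - <<'E'
from sl import *
set_gripper(.085)
print(locate(3,(.3976,-.3538))[0]);print(locate(2,(.4038,-.2436))[0])
goto([.51,.19,.30],q(pi));m,im=snap("b1")
for x,y in [(-.024,-.022),(-.024,.022),(.024,-.022),(.024,.022)]:
    u=proj(m,[*fx(x,y),.063],1)[0];print(u.round(1));cv2.drawMarker(im,tuple(int(round(i)) for i in u),(255,0,0),0,5,1)
cv2.imwrite("pics/b1c.png",cv2.resize(im[200:420,200:440,::-1],None,fx=3,fy=2.7));st()
E
```

```text
k30_223 [320.4 263. ] [319.3 263. ] 148 [ 0.3976 -0.3548]
k31_226 [317.3 252.4] [316.2 252.4] 199 [ 0.3976 -0.3547]
tri [ 0.3977 -0.3548  0.0937] 5.14440289041829e-05
[ 0.39761712 -0.35479189]
k20_232 [320.1 261.8] [320. 262.] 144 [ 0.4039 -0.2437]
k21_236 [319.9 252.1] [319.9 252.4] 202 [ 0.404  -0.2436]
tri [ 0.4045 -0.2437  0.0925] 8.538675535096793e-05
[ 0.40396007 -0.24366525]
[301.8 270.9]
[343.7 272.5]
[300.8 311.7]
[340.8 313.2]
 t 25.38 p [0.5102 0.1888 0.3001] f [-0.6 -0.6  0.3] w 0.0848
```

View pics/b1c.png

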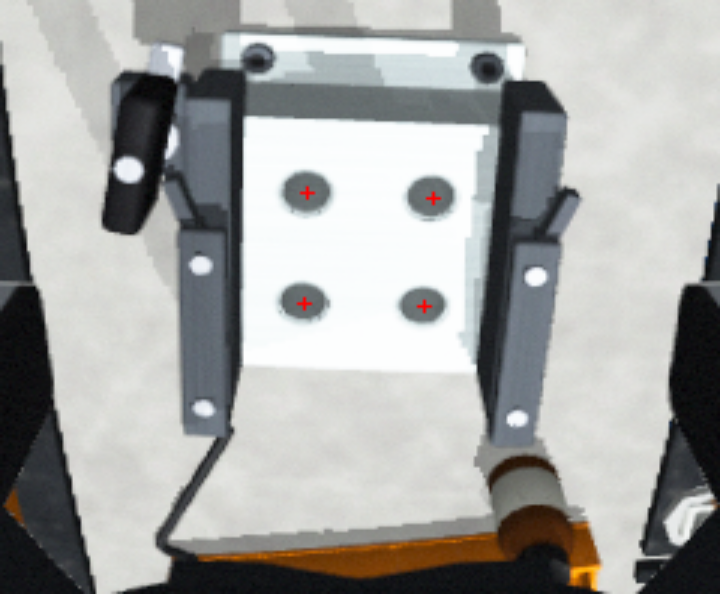

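b1c shows the predicted bore centres (red crosses) within about half a pixel of all four bores, so the fixture pose is confirmed. I'll load sleeve 2 into bore 3 first.

```bash
cat >> sl.py <<'E'
def load(xy,b):
    a=pi/2+YAW;B=fx(*b)
    set_gripper(.045,30)
    goto([*xy,.16],q(a)); hit=move_l([*xy,.079],rate=.12,stop_force=6)
    if hit: st("HIT on descent");return False
    set_gripper(0,30); st("grasp")
    move_l([*xy,.26],rate=.25)
    if xy[1]<0: goto([.42,.05,.32],q(a))
    goto([*B,.25],q(a)); move_l([*B,.158],rate=.15)
    hit=move_l([*B,.092],rate=.06,stop_force=5); st(f"insert hit={hit}")
    return not hit
def release(b):
    B=fx(*b);set_gripper(.034);hold(.2);p=get_position();move_l([p[0],p[1],.20],rate=.2)
E
python3 - <<'E'
from sl import *
if load((.4040,-.2437),(.024,-.022)): release((.024,-.022)); goto([.51,.19,.30],q(pi)); m,im=snap("i1"); st(); print(rim("i1",tuple(int(round(i)) for i in proj(m,[*fx(.024,-.022),.102],1)[0])),proj(m,[*fx(.024,-.022),.102],1))
E
```

```text
grasp t 28.76 p [ 0.4044 -0.244   0.0798] f [-0.1  0.   5.1] w 0.0149
insert hit=False t 33.77 p [0.623  0.1679 0.0924] f [-0.1 -0.3 -0.8] w 0.015
 t 36.39 p [0.51   0.1899 0.2991] f [-0.1  0.9 -0.2] w 0.0337
((298.179012345679, 329.3851851851852), np.int32(94)) [[297.90873284 330.16978773]]
```

It seated: the rim is within a pixel of where a seated sleeve's rim should project. Now the other two.

Run:
```python
from sl import *
b=(.024,.022)
ok=load((.3976,-.3548),b)
if ok:
    release(b); xy,p=locate(1,(.382,.2993)); b=(-.024,.022)
    if p[2]>.085:
        ok=load(xy,b)
        if ok: release(b)
goto([.49,.15,.32],q(pi)); m,im=snap("i2"); st()
for bb in [(.024,-.022),(.024,.022),(-.024,.022)]:
    u=proj(m,[*fx(*bb),.102],1)[0];print(u.round(1),rim("i2",tuple(int(round(i)) for i in u)))
```

```text
grasp t 39.91 p [ 0.398  -0.3552  0.0799] f [-1.   0.3  4.2] w 0.0143
insert hit=False t 45.37 p [0.6248 0.2118 0.0923] f [ 0.6 -1.2  0. ] w 0.0143
k10_477 [320.2 263. ] [321.2 261.9] 151 [0.3809 0.3002]
k11_481 [321.1 251.4] [322.2 250.2] 197 [0.381  0.3002]
tri [0.3815 0.3002 0.0922] 1.1276750782128575e-05
grasp t 51.08 p [0.3813 0.3005 0.0798] f [ 0.1 -0.3  4.3] w 0.0144
insert hit=False t 54.83 p [0.577  0.2139 0.0924] f [-0.5  0.2  0.7] w 0.0149
 t 57.58 p [0.49   0.1501 0.3192] f [0.6 0.1 0.8] w 0.034
[336.6 337.1] ((336.9266666666667, 335.465), np.int32(80))Traceback (most recent call last):
  File "<stdin>", line 11, in <module>
  File "sl.py", line 9, in rim
    i=1+np.argmax(s[1:,4]);Y,X=np.where(l==i)
        ~~~~~~~~~^^^^^^^^^
    return _wrapfunc(a, 'argmax', axis=axis, out=out, **kwds)
    return bound(*args, **kwds)
ValueError: attempt to get argmax of an empty sequence
```

View pics/i2.png

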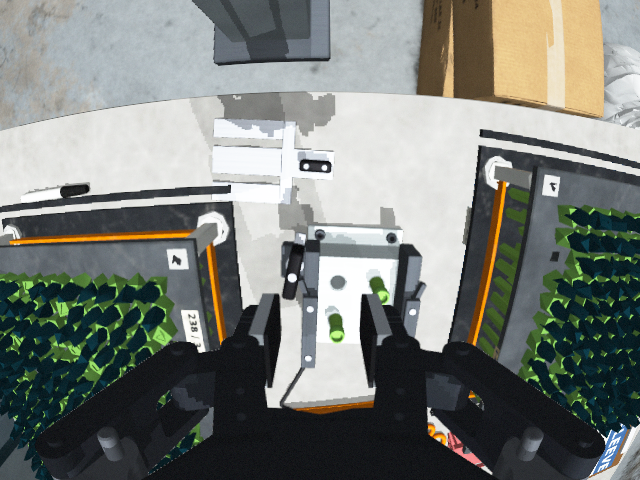

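i2 shows two sleeves seated, with rims at (337,337) and (381,297), and the third hidden behind a finger. The fork is on the bench with its grip dots at about (307,166) and (326,167). I'll take a clear view of the fixture and locate the fork.

Run:
```python
from sl import *
set_gripper(.085)
goto([.51,.19,.30],q(pi)); m,im=snap("j1"); st()
for bb in [(.024,-.022),(.024,.022),(-.024,.022)]:
    for z in(.102,.112): cv2.drawMarker(im,tuple(int(round(i)) for i in proj(m,[*fx(*bb),z],1)[0]),(255,0,0) if z<.11 else (0,0,255),0,5,1)
c1=cv2.resize(im[200:420,200:440,::-1],(400,367))
V=[]
for i,p in enumerate([(.43,.12,.30),(.40,.16,.28)]):
    goto(p,q(pi));m,im=snap(f"fk{i}");g=cv2.cvtColor(im,cv2.COLOR_RGB2GRAY)
    # dots: small bright blobs on the dark grip near predicted place
    u=proj(m,[.44,.15,.041],1)[0].astype(int);x0,y0=max(u[0]-70,0),max(u[1]-60,0);w=g[y0:y0+120,x0:x0+140]
    dark=cv2.morphologyEx((w<70).astype(np.uint8),cv2.MORPH_CLOSE,np.ones((9,9)));n,l,s,c=cv2.connectedComponentsWithStats(dark)
    k=[j for j in range(1,n) if 100<s[j,4]<2500];print("dark",[(s[j].tolist()) for j in k])
    b=((w>130)&(dark>0)).astype(np.uint8);n,l,s,c=cv2.connectedComponentsWithStats(b)
    d=[(c[j]+[x0,y0]).round(1).tolist()+[int(s[j,4])] for j in range(1,n) if s[j,4]>=6];print(i,d);V.append((m,d))
    if i==0: c2=cv2.resize(im[u[1]-90:u[1]+90,u[0]-110:u[0]+110,::-1],(400,367)); print("crop0",u)
cv2.imwrite("pics/jc.png",np.hstack([c1,c2]))
```

```text
t 58.5 p [0.5099 0.1901 0.2996] f [-0.3  0.1  0.2] w 0.0847
dark [[49, 57, 33, 17, 477]]
0 [[334.1, 222.5, 29], [352.5, 224.0, 26]]
crop0 [348 214]
dark [[49, 55, 33, 20, 588]]
1 [[294.4, 255.5, 30], [313.5, 257.0, 26]]
```

View pics/jc.png

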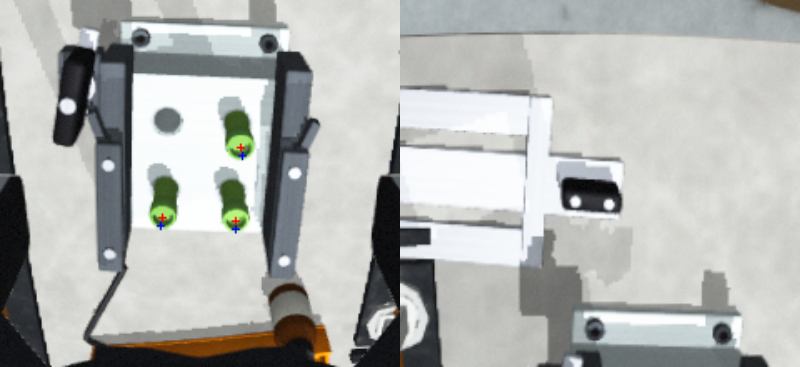

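jc shows all three rims on the red markers for seated height, so every sleeve is seated. The fork is flat on the bench but has been nudged. I'll triangulate it and pick it up again.

Run:
```python
from sl import *
ms=[pickle.load(open(f"pics/fk{i}.pkl","rb")) for i in (0,1)]
A=tri([ray(ms[0],(334.1,222.5),1),ray(ms[1],(294.4,255.5),1)]);B=tri([ray(ms[0],(352.5,224.0),1),ray(ms[1],(313.5,257.0),1)])
print(A,B)
o=(A[0]+B[0])[:2]/2;d=(A[0]-B[0])[:2];ang=np.arctan2(d[1],d[0]);print("fork",o,"x dir",ang,np.linalg.norm(d))
np.save("fork.npy",[*o,ang])
print(solve_ik([*o,.03],q(ang+pi)))
```

```text
(array([0.44846122, 0.13449044, 0.04096498]), np.float64(4.257022735362771e-05)) (array([0.45020279, 0.15436244, 0.04047136]), np.float64(5.708781678360541e-05))
fork [0.44933201 0.14442644] x dir -1.6582123419716421 0.019948169207295488
[ 2.86626614e-01  4.16606636e-01  2.07483168e+00 -4.44089210e-16
  6.50154340e-01  3.74042629e-01]
```

Run:
```python
from sl import *
x,y,an=np.load("fork.npy");a=an+pi
set_gripper(.04,60)
goto([x,y,.10],q(a)); print(move_l([x,y,.0275],rate=.06,stop_force=6)); st("down")
set_gripper(0,60); st("grip")
move_l([x,y,.22],rate=.12)
e=fx(-.175,0); goto([*e,.22],q(pi+YAW)); snap("r0")
move_l([*e,.145],rate=.1); print(move_l([*e,.131],rate=.02,stop_force=3)); st("on ledge")
z=get_position()[2]
m=fx(-.10,0); h=move_l([*m,max(z,.1318)],rate=.05,stop_force=12); st(f"mid {h}")
if not h:
    n=fx(-.0765,0); h=move_l([*n,max(z,.1318)],rate=.02,stop_force=15); st(f"home {h}")
    p=get_position()[:2]-FO; c,s=np.cos(YAW),np.sin(YAW); print("fixture xy",c*p[0]+s*p[1],-s*p[0]+c*p[1])
```

```text
True
down t 62.07 p [0.4474 0.144  0.062 ] f [-1.   0.8 -0.7] w 0.0401
grip t 62.53 p [0.4491 0.1444 0.064 ] f [-0.2 -0.6  0.1] w -0.0
False
on ledge t 67.12 p [0.425  0.1983 0.131 ] f [-0.4 -0.4 -0.4] w -0.0001
mid False t 68.77 p [0.4996 0.1951 0.1318] f [ 0.4 -0.9  0.9] w -0.0001
home False t 70.09 p [0.5232 0.1941 0.1318] f [ 0.6  0.1 -0.5] w -0.0001
fixture xy -0.07663084088463132 1.0535855506579959e-05
```

The stop force triggered early from motion dynamics, and the jaws closed above the grip, empty. Nothing was touched. I'll back off, locate the fork again, and retry with a width check.

```bash
cat >> sl.py <<'E'
def findfork(g0):
    V=[]
    for i,(dx,dy,dz) in enumerate([(-.02,-.02,.30),(-.05,.02,.28)]):
        goto([g0[0]+dx,g0[1]+dy,dz],q(pi));m,im=snap(f"fr{i}");g=cv2.cvtColor(im,cv2.COLOR_RGB2GRAY)
        u=proj(m,[*g0,.041],1)[0].astype(int);x0,y0=max(u[0]-70,0),max(u[1]-60,0);w=g[y0:y0+120,x0:x0+140]
        dark=cv2.morphologyEx((w<70).astype(np.uint8),cv2.MORPH_CLOSE,np.ones((9,9)))
        n,l,s,c=cv2.connectedComponentsWithStats(((w>130)&(dark>0)).astype(np.uint8))
        d=sorted([(c[j]+[x0,y0]).tolist() for j in range(1,n) if 12<=s[j,4]<60]);print(np.round(d,1).tolist());V.append((m,d))
    P=[tri([ray(m,d[k],1) for m,d in V])[0] for k in (0,1)]
    o=(P[0]+P[1])[:2]/2;d=(P[0]-P[1])[:2];return o,np.arctan2(d[1],d[0]),P
E
python3 - <<'E'
from sl import *
p=get_position();move_l([p[0],p[1],.22],rate=.15);set_gripper(.085)
o,an,P=findfork((.4493,.1444));print(o,an,P)
assert abs(np.linalg.norm((P[0]-P[1])[:2])-.02)<.002
a=an+pi
set_gripper(.04,60)
goto([*o,.10],q(a)); hold(.2); print(move_l([*o,.045],rate=.06),move_l([*o,.0275],rate=.03,stop_force=12)); st("down")
set_gripper(0,60); st("grip")
E
```

```text
[[329.2, 223.1], [347.8, 224.5]]
[[290.5, 257.0], [309.6, 258.6]]
[0.44970297 0.14470039] -1.6367435789436833 [array([0.44904171, 0.13468784, 0.03824903]), array([0.45036422, 0.15471293, 0.0393054 ])]
False True
down t 76.08 p [0.4431 0.144  0.0417] f [-2.4  0.6  0.1] w 0.0398
grip t 76.44 p [0.4441 0.1442 0.0426] f [-0.3 -0.1 -1.7] w 0.0101
```

The arm stopped at z 0.042 and sits 6 mm short in x. The wrist probably meets the open latch knob here, because the fork was nudged closer to the fixture. The jaws hold the grip's upper 12 mm, so I'll slide the fork toward me, clear of the knob, and regrip it at full depth.

Run:
```python
from sl import *
p=get_position();print(get_joint_pos().round(3),get_tau().round(1))
move_l([p[0]-.016,p[1],p[2]],rate=.04); st("slid")
set_gripper(.036); p=get_position(); x,y=p[0],p[1]
h=move_l([x,y,.0275],rate=.03,stop_force=10); st(f"down {h}")
snap("w1")
goto([x,y,.10],get_ee_rot()) if h else set_gripper(0,60); st("grip")
```

```text
[2.880e-01 3.940e-01 2.066e+00 2.000e-03 6.930e-01 3.530e-01] [  0.  -37.  -14.4   0.1   0.3   0.1]
slid t 76.98 p [0.4272 0.1441 0.0426] f [-0.9 -0.1 -0.1] w 0.0103
down False t 78.0 p [0.4282 0.1442 0.0274] f [-0.  -0.4  0.3] w 0.0362
grip t 78.38 p [0.4283 0.1442 0.0279] f [-2.6  0.2  5.2] w 0.0108
```

View pics/w1.png

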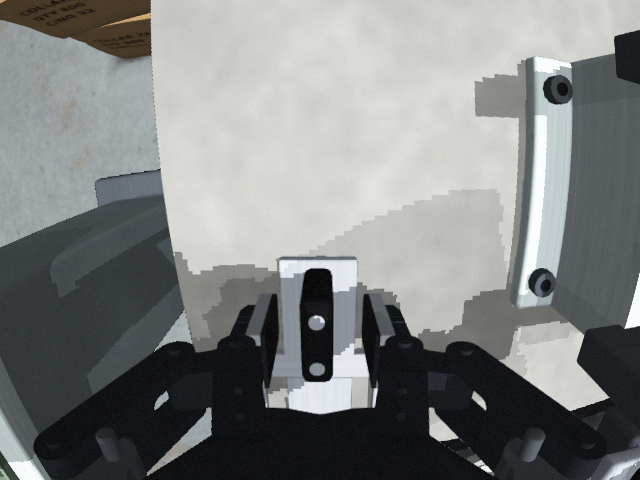

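w1 shows the grip centred between the pads, with dots at (316,322) and (317,370), and it is now held at full depth. I'll lift it and check the latch and the fork before inserting.

Run:
```python
from sl import *
m=pickle.load(open("pics/w1.pkl","rb"));A=onz(m,(316,322),.041,1);B=onz(m,(317,369),.041,1);print("fork origin",(A+B)/2,"len",np.linalg.norm(A-B))
p=get_position();move_l([p[0]-.0,p[1],.22],rate=.12)
e=fx(-.175,0);goto([*e,.24],q(pi+YAW));hold(.3);snap("r1");st()
```

```text
fork origin [0.42733522 0.14491548 0.041     ] len 0.02023226226958548
 t 81.82 p [0.4249 0.1982 0.24  ] f [-0.7  0.4 -2. ] w 0.0114
```

View pics/r1.png

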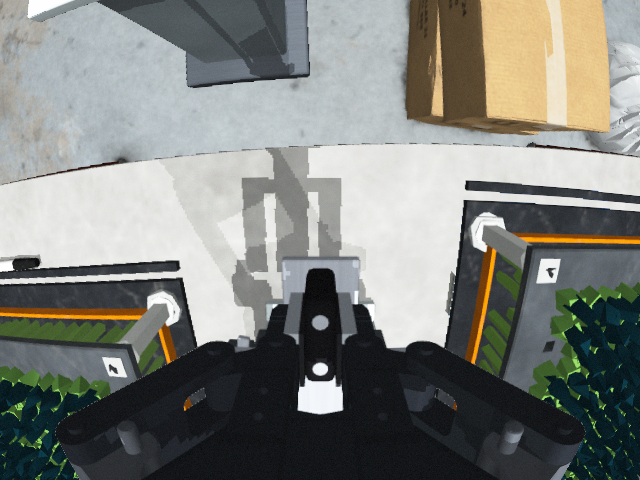

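r1 shows the fork held level between the pads, with the latch tongue's tip just visible at about (243,342). I'll compare that with predicted tongue positions and look in the pixels for the knob's dot.

Run:
```python
from sl import *
m=pickle.load(open("pics/r1.pkl","rb"));ax=fx(-.06,-.068)
for j in (-.1,0,.1,.2,.4,.6):
    t=YAW+2.97-j
    print(j,proj(m,[[*(ax+r*np.array([np.cos(t),np.sin(t)])),.1105] for r in (.022,.027,.032)],1).round(0).tolist())
im=cv2.imread("pics/r1.png");g=cv2.cvtColor(im,6)
print(g[326:362:2,228:262:2])
```

```text
-0.1 [[239.0, 348.0], [239.0, 343.0], [239.0, 338.0]]
0 [[242.0, 348.0], [242.0, 343.0], [243.0, 338.0]]
0.1 [[245.0, 349.0], [246.0, 344.0], [247.0, 339.0]]
0.2 [[247.0, 350.0], [249.0, 345.0], [251.0, 340.0]]
0.4 [[252.0, 352.0], [255.0, 348.0], [258.0, 344.0]]
0.6 [[256.0, 355.0], [260.0, 351.0], [264.0, 348.0]]
[[235 234 234 232 232 231 230 232 220 210 212 212 213 202 123 125 129]
 [236 234 232 231 231 230 231 232 226 215 216 212 212 204 124 124 121]
 [235 232 232 230 231 230 230 232 234 217 212 213 209 163 124  96  41]
 [232 233 232 231 230 229 231 232 234 215 216 208 211 130 126  71  40]
 [232 232 230 229 230 230 230 229 231 211 208 206 208 140 125  46  40]
 [229 229 229 229 231 184 104 113 137 144 173 203 206 171 103  39  44]
 [229 223 230 230 231 193 173 138 128 117  98 196 209 208  81  38  26]
 [191  40  42  46  51 157 166 161 162 167 143  70  71 192  64  31  17]
 [ 44  41  38  36  40 163 165 164 167 169 144  44  36  62  38  23  18]
 [ 20  23  36  39  55 165 165 168 169 166 135  44  38  38  32  24  23]
 [ 24  23  19  54  71 141 150 153 157 155 120  48  40  38  34  22  24]
 [ 21  20  25  51 104 104 102 102 105 107 103  99  76  43  26  17  18]
 [ 21  16  21  36 104 107  94  90  89  63  31  20  23  20  14  20  20]
 [ 22  23  21  23  49  35  21  19  20  22  20  20  22  19  22  23  20]
 [ 17  25  22  20  20  16  20  19  18  19  20  21  24  22  22  27  20]
 [ 24  27  24  20  23  21  23  18  19  14  20  24  22  23  20  23  24]
 [ 23  25  22  14  24  21  19  22  22  20  23  20  24  22  24  23  19]
 [ 24  27  23  18  19  21  26  21  20  20  18  20  23  21  20  24  22]]
```

The tongue's centre is at column 243, so the joint is still about 0 and the latch is open. Inserting the fork.

```bash
cat >> sl.py <<'E'
def loc(): p=get_position()[:2]-FO; c,s=np.cos(YAW),np.sin(YAW); return np.round([c*p[0]+s*p[1],-s*p[0]+c*p[1]],4)
E
python3 - <<'E'
from sl import *
e=fx(-.1743,0)
move_l([*e,.15],rate=.08); hold(.2); h=move_l([*e,.1325],rate=.03,stop_force=8); hold(.2); st(f"ledge {h}"); print(loc())
if not h:
    for x in (-.15,-.12,-.09):
        h=move_l([*fx(x,0),.1325],rate=.05,stop_force=12); st(f"{x} {h}"); print(loc(),get_wrist_torque().round(2))
        if h: break
E
```

```text
ledge False t 84.22 p [0.4258 0.1983 0.1326] f [-0.   0.1 -2.4] w 0.0109
[-0.1742  0.    ]
-0.15 False t 84.86 p [0.4501 0.1972 0.1324] f [ 0.4 -0.1 -1.6] w 0.0108
[-1.499e-01 -1.000e-04] [-0.04 -0.05  0.02]
-0.12 False t 85.61 p [0.4799 0.1959 0.1324] f [-0.3  0.3 -1.6] w 0.011
[-1.2e-01 -1.0e-04] [-0.03  0.07  0.02]
-0.09 False t 86.36 p [0.5099 0.1946 0.1324] f [-0.1 -0.6 -1.1] w 0.0107
[-0.09   -0.0001] [-0.02 -0.   -0.03]
```

Run:
```python
from sl import *
h=move_l([*fx(-.09,0),.1318],rate=.02)
h=move_l([*fx(-.074,0),.1318],rate=.02,stop_force=15); print(loc()); hold(.2); st(f"home {h}"); print(loc())
set_gripper(.04); hold(.2); p=get_position(); move_l([p[0],p[1],.22],rate=.15)
# check fork dots from the f1/f2 poses
set_gripper(.085)
D=((298.3,264.2),(297.7,288.7)),((409.8,157.7),(407.8,185.3));V=[]
for i,(pp,d) in enumerate(zip([(.49,.21,.28),(.57,.13,.28)],D)):
    goto(pp,q(pi));hold(.2);m,im=snap(f"h{i}");g=cv2.cvtColor(im,7).astype(float);c=[]
    for x,y in d:
        for _ in range(4):
            xi,yi=int(round(x)),int(round(y));w=g[yi-6:yi+7,xi-6:xi+7];w=np.clip(w-(w.min()+w.max())/2,0,None);Y,X=np.mgrid[yi-6:yi+7,xi-6:xi+7];x,y=(w*X).sum()/w.sum(),(w*Y).sum()/w.sum()
        c.append((x,y))
    V.append((m,c));print(np.round(c,1).tolist())
P=[tri([ray(m,c[k],1) for m,c in V])[0] for k in (0,1)];print(P,(P[0]+P[1])/2,"was [.5209 .1942 .1445]")
```

```text
[-0.0776  0.    ]
home True t 87.53 p [0.5223 0.1941 0.1319] f [0.9 0.7 3.8] w 0.0112
[-0.0776 -0.    ]
[[300.1, 267.1], [299.6, 291.6]]
[[410.0, 161.3], [408.1, 188.5]]
[array([0.51236656, 0.19500881, 0.14560888]), array([0.53205829, 0.19423137, 0.14634979])] [0.52221243 0.19462009 0.14597933] was [.5209 .1942 .1445]
```

The fork is home: it stopped at the end stop at fixture x of about -0.078, and vision confirms it. Now I'll shut the latch.

Run:
```python
from sl import *
p=[*fx(-.06,-.068)];a0=pi/2+YAW
set_gripper(.03,35); goto(p+[.21],q(a0+1.40)); hold(.2)
print(move_l(p+[.136],rate=.08,stop_force=12)); st("down")
set_gripper(0,35); st("grip")
for d in np.linspace(1.40,-.015,6)[1:]:
    goto(p+[.136],q(a0+d)); print(get_wrist_torque().round(2))
hold(.2); st("shut"); set_gripper(.03); move_l(p+[.22],rate=.15)
set_gripper(.085)
goto([.49,.21,.28],q(pi)); hold(.2); m,im=snap("z9"); g=cv2.cvtColor(im,7)
c=proj(m,[*p,.144],1)[0];r=g[int(c[1])-35:int(c[1])+35,int(c[0])-45:int(c[0])+45]
n,l,s,cc=cv2.connectedComponentsWithStats(cv2.morphologyEx((r<45).astype(np.uint8),cv2.MORPH_CLOSE,np.ones((5,5))))
j=l[np.clip(int(35),0,69),45] or 1+np.argmax(s[1:,4])
print("knob px pred",c.round(1),"comp",s[j].tolist(),cv2.minAreaRect(np.argwhere(l==j)[:,::-1].astype(np.float32)))
# same in f1 (shut at start)
g1=cv2.imread("pics/f1.png",0);D=np.abs(g1.astype(int)-g)[230:320,180:320];print("mean diff vs start picture",D.mean(), (D>60).sum())
t=camera("top");cv2.imwrite("pics/top9.png",t[:,:,::-1]);st()
t0=cv2.imread("pics/top0.png",0).astype(int);t9=cv2.cvtColor(t,7).astype(int)
for nme,(x0,y0,x1,y1) in {"marker":(370,260,440,276),"gauge":(478,262,512,310)}.items(): print(nme,np.abs(t0-t9)[y0:y1,x0:x1].max())
```

```text
False
down t 93.05 p [0.5373 0.1255 0.1365] f [ 0.  -0.6  1. ] w 0.03
grip t 93.34 p [0.5372 0.1252 0.1367] f [-1.5 -1.8  3.7] w 0.0108
[-0.34  0.1  -0.06]
[-0.43  0.13 -0.02]
[-0.42  0.16 -0.07]
[-0.47  0.17 -0.03]
[-0.51  0.2  -0.1 ]
shut t 95.42 p [0.5371 0.1251 0.1367] f [-1.7 -2.7  5. ] w 0.0113
knob px pred [214.2 293.9] comp [0, 0, 81, 57, 1607] ((41.46645736694336, 34.06035232543945), (86.36809539794922, 49.10069274902344), 16.534835815429688)
mean diff vs start picture 15.317222222222222 1028
 t 98.64 p [0.4901 0.2098 0.2799] f [ 0.1 -0.2 -0.9] w 0.0851
marker 9
gauge 8
```

The marker and gauge plate are unchanged. For a last check on the latch, I'll match the start picture's shut-knob patch and the open one against the present view.

Run:
```python
import cv2,numpy as np
z=cv2.imread("pics/z9.png")
for n,(x0,y0,x1,y1) in {"f1 knob":(186,268,250,305),"f1 fork+grip":(250,235,360,310)}.items():
    t=cv2.imread("pics/f1.png")[y0:y1,x0:x1];r=cv2.matchTemplate(z[y0-15:y1+15,x0-15:x1+15],t,cv2.TM_CCOEFF_NORMED);_,v,_,p=cv2.minMaxLoc(r);print(n,round(v,3),p[0]-15,p[1]-15)
h=cv2.imread("pics/h0.png");t=cv2.imread("pics/f1.png")[268:305,186:250];print("open ref",cv2.matchTemplate(h[253:320,171:265],t,cv2.TM_CCOEFF_NORMED).max())
from h import *
finish_job()
```

```text
f1 knob 0.974 1 0
f1 fork+grip 0.956 1 1
open ref 0.35939422
the job is handed in; nothing more can be done
```

I handed the job in: all three sleeves present are seated in bores 2, 3 and 4, the fork is fully home, the latch is shut, and the marker and gauge plate are where they were; the fork's first pick-up missed and its second stopped against something (likely the open latch knob), so I slid it clear and regripped it, without measuring how hard that contact pressed.

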